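Pack a snack keeper and snap its lid on

ROBOT

A 7-joint arm with a two-finger parallel gripper is mounted at the origin on the work surface. World frame = base frame: x ahead of the robot, y to its left, z up, the work surface at z = 0. Lengths are in mm, angles in rad, forces in N, time in s.
With the tool pointing down it reaches from about 425 to 1025 mm from the base axis. Payload 9.4 kg.
Tool frame: the origin (TCP) lies midway between the tips of the shut fingers; the grasp point (between the pads) lies 19 mm behind it; z points along the fingers, y is the line along which they close (so a half turn about z gives the same grasp; the last joint's range is limited). The gripper opens to 85 mm and grips with 20 to 120 N. Pads are 22 mm wide; open, the fingers measure 114 mm over their backs; the gripper's body (76 mm by 85 mm) begins 54 mm behind the grasp point. The pads swing forward as they close: fully open they stand 13 mm farther back than shut.
Start: joints at [-1.226, 0.599, -0.003, 1.599, 0.002, 0.943, -0.08], TCP at [296.821, 661.454, 231.275] pointing down, gripper open.
Joint ranges: [-2.57, 2.57], [-0.35, 1.97], [-1.29, 1.29], [0.11, 2.56], [-1.05, 4.19], [0.11, 1.86], [-2.63, 2.63]. Speed limits (rad/s): [2.22, 2.22, 3.01, 3.01, 3.14, 3.14, 3.14].

INTERFACE

Orientations are given as a rotation vector (axis times angle).
In Python, from workcell import * gives the robot as it stands.
- The arm moves only by the shell command python3 -m crank 'ROWS' [OPENING] [FORCE]. ROWS is a JSON object whose one key "moves" holds a list of rows, each an object with "delta_pos": the shift along the tool's x, y, z in cm, a list of three; "yaw": the turn about the tool's z in units of 8 degrees (1.0 is 8 degrees). A call has 1 to 5 rows; each row shifts and turns the commanded pose from where the row before left it, along the tool's axes as they then stand; what a row does not reach is not made up. A row lasts 1/8 s, in which the tool goes at most 62.5 mm and 10.7 degrees, less where a joint would pass 70% of its speed; a pose out of reach is approached as far as the arm can. A call is refused whole if a number of a shift passes 6.25 or a number of a turn 1, either way. A call with a gripper value outside its range is refused whole. OPENING is the opening, from 0 (shut) to 1 (fully open), set as the call begins (- or left out, the last holds). The fingers move at their own pace and stop on an object; FORCE is the grip in N (left out, the last holds). Time passes only in rows, so rows that do not move let the fingers close. It gives the time, the measured TCP pose, the force, the opening and the grip force at its end, in the units of the state.
- read_state(): the state, without advancing time (a new reading comes with each control period).
- get_image(name): name is "scene" or "top"; returns a dict with "color" (420x560x3 uint8, blue, green, red), "fov_y" (degrees; the focal length in pixels is half the picture's height over the tangent of half this angle, whatever the lens; pixels are square), "cx", "cy" (the principal point, pixels), "dist" ([k1, k2, p1, p2, k3] as OpenCV has them; the pictures are not rectified), "T" (4x4, takes a point from camera to world coordinates). Camera axes: x right, y down, z forward; pixel columns grow to the right and rows downward; lengths in mm; the calibration is good to about 2 mm. A picture is of the moment at which its call begins. There is no depth.
- sign_off(): hands the job in; it is judged then, once.
The state is a dict: "t": time; "joints": joint angles; "joint_vel": joint speeds; "joint_efforts": joint torques, N m; "position": TCP position; "tcp_rot": TCP orientation; "wrist_force": force on the tool from outside, world axes, zero at the start; "moment": the same for the moment, N m; "finger_gap": finger opening in mm; "gripper_force": force on a finger pad.
Only numpy, scipy, OpenCV 4.12 (cv2) and the standard library are available. Lean on these libraries where they do the work, as an engineer would, in place of code of your own. Each camera call takes 0.05 s, during which the arm holds its last target. There are 200 camera calls.

TASK

Pack the snack: lay the larger disc (the oatcake) flat in the centre of the keeper's plate, let go of it, and then lay the smaller, thicker disc (the cheese round) flat and centred on top of it and let go. Then take the round lid by its knob, set it centred over the stack and press it down between the four clips until they snap over its rim and the force drops, and keep pressing so that it sits fully down on the plate. Finish while still holding the lid firmly pressed down, without letting go, and leave the mug, the jar and the spatula alone.

Things in the scene. Friction and masses are not known exactly. Their poses are not given: they have to be found in the camera images.
- keeper: the snack keeper's base, fixed to the counter: dark grey plastic round plate, 156 mm diameter, 8 mm high. Origin at the centre of its underside, z up. Around it stand four upright dark grey sprung clips, 18 mm wide, 62 mm tall above the counter, at 45, 135, 225, 315 degrees about z from its x axis; within 60 mm of the axis all is free
- plate_centre (a point): centre of the plate's upper face, 8 mm above the counter. A lid set over the plate first rests on the clip noses with its lower edge about 11.5 mm above this face; about 10 to 14 N straight down (at 8 mm) spreads the clips, then the force drops suddenly, from about 4 mm the clips even pull the lid down (10 to 15 N), and at 0 it meets the plate
- oatcake: oatcake: flat round disc, light brown, 52 mm in diameter and 16 mm thick, about 35 g, lying flat. Origin at the centre of its underside, z up
- cheese: waxed cheese round: flat round disc, pale yellow, 42 mm in diameter and 18 mm thick, about 30 g, lying flat. Origin at the centre of its underside, z up
- lid: the keeper's dark grey plastic lid, about 150 g, upright on the counter: thin round skirt, 104 mm outside and 98 mm inside diameter, 38 mm tall, open below, under a round top plate 128 mm in diameter, 4 mm thick (upper face 42 mm above the origin). Origin at the centre of the skirt's lower edge, z up; yaw does not matter. Snapped on, its origin lies at plate_centre
- knob_top (a point): centre of the upper face of the lid's round knob (30 mm diameter, 26 mm tall, in the middle of the top plate), 68 mm above the lid's origin; the lid is 68 mm tall in all
- mug: bystander: white mug, 80 mm across, 85 mm tall. Origin at the centre of its underside
- jar: bystander: closed glass jar, 66 mm across, 100 mm tall. Origin at the centre of its underside
- spatula: bystander: kitchen spatula 240 mm long lying on the counter beyond the keeper
- clip_level (a point): point on the keeper's axis at the height of the clips' nose tips, 54 mm above the counter. The tips are 60.5 mm from the axis, with 45 degree ramps above and below; each clip gives way outward up to 6 mm against its spring (0.65 N at first, 0.65 N more per mm)

How it is judged:
By the outcome, as a careful person would: the job done as asked, in the order asked, and still so for the second after the job is handed in, while the arm keeps its last pose, push and grip.
It also fails if it takes over 58 s, if anything falls off the work surface, if the arm or the gripper's body presses on something with over 40 N, if the wrist force passes 120 N, or if a joint passes its speed limit or range.

## Working session

There is one attempt and no reset: what is moved stays moved. The work goes in short steps, Python scripts to look and compute and a shell command to move; the robot and the scene stay as the last step left them, time stands still between calls to the robot, and variables do not carry over. Pictures are saved under pics/ and viewed, at most 10 in all, crops included, and the job is handed in when it is done.

```bash
mkdir -p pics; ls
python3 - <<'E'
from workcell import *
import cv2
for n in("scene","top"):
    g=get_image(n); cv2.imwrite(f"pics/{n}0.png",g["color"]); print(n,g["fov_y"],g["cx"],g["cy"],g["dist"],g["T"])
s=read_state(); print(s)
E
```

```text
pics
scene 43.447184911322594 279.58672270009276 204.482963414254 [-0.19233971  0.          0.          0.          0.        ] [[-8.86588510e-01  2.42316255e-01 -3.94009703e-01  1.17069378e+03]
 [ 4.62108390e-01  5.01584785e-01 -7.31347071e-01  1.09451570e+03]
 [ 2.04119892e-02 -8.30479100e-01 -5.56675682e-01  8.86993942e+02]
 [ 0.00000000e+00  0.00000000e+00  0.00000000e+00  1.00000000e+00]]
top 56.764010176546826 278.7002169748803 213.12339789842204 [0.02486107 0.         0.         0.         0.        ] [[ 1.67426381e-02 -9.81207292e-01  1.92228859e-01  3.84208942e+02]
 [-9.99857794e-01 -1.68184343e-02  1.23751896e-03 -6.57472557e+00]
 [ 2.01872579e-03 -1.92222242e-01 -9.81349344e-01  1.11870596e+03]
 [ 0.00000000e+00  0.00000000e+00  0.00000000e+00  1.00000000e+00]]
{'t': 0.1, 'joints': array([-1.22572302,  0.60003241, -0.00252544,  1.6000676 ,  0.00178883,
        0.94287392, -0.0798154 ]), 'joint_vel': array([-1.21817150e-03, -4.43671560e-03,  1.28753880e-03, -1.63894861e-03,
       -6.82208556e-04,  1.69863839e-03, -5.45356180e-05]), 'joint_efforts': array([ 5.02617375e-03, -7.77992177e+01,  1.56957384e+00, -2.58626014e+01,
        1.26044441e-02,  5.49087083e-03,  4.03238019e-06]), 'position': array([296.64617236, 661.07056168, 230.50640955]), 'tcp_rot': array([-6.57553030e-01, -3.07184257e+00,  2.15166059e-03]), 'wrist_force': array([-0.13341219,  0.14806045,  0.01769882]), 'moment': array([0.04176703, 0.04330359, 0.00766854]), 'gripper_force': 0.0, 'finger_gap': 84.70943532975141}
```

View pics/scene0.png

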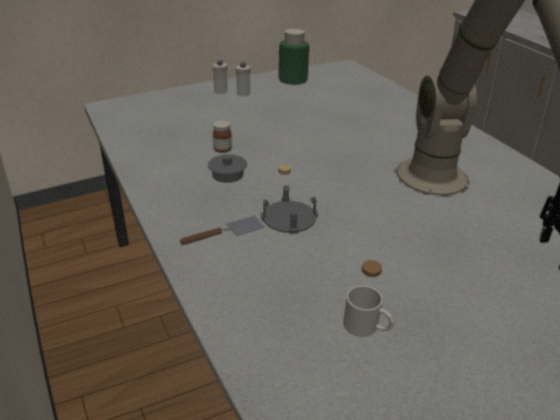

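View pics/top0.png

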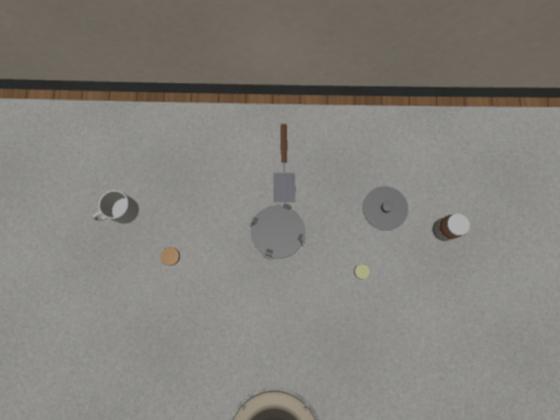

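The scene view shows the oatcake at (372,268), the cheese at (285,169), the keeper at (290,216), the lid at (228,168), the mug at (362,310) and the jar at (222,137). In the top view they are at (170,256), (362,271), (278,232), (386,208), (114,205) and (455,226). In the top view the clips are near (254,222), (287,207), (301,239) and (268,253).

```bash
cat > h.py <<'E'
from workcell import *
import cv2,numpy as np
from scipy.optimize import least_squares
from scipy.spatial.transform import Rotation as R
def cam(g):
    f=210/np.tan(np.radians(g["fov_y"]/2)); K=np.array([[f,0,g["cx"]],[0,f,g["cy"]],[0,0,1.]])
    T=np.linalg.inv(g["T"]); return K,np.array(g["dist"]),T
def proj(g,P):
    K,d,T=cam(g); return cv2.projectPoints(np.asarray(P,float).reshape(-1,3),cv2.Rodrigues(T[:3,:3])[0],T[:3,3],K,d)[0].reshape(-1,2)
def ground(g,uv,z):
    K,d,T=cam(g); n=cv2.undistortPoints(np.array([[uv]],float),K,d)[0,0]
    v=g["T"][:3,:3]@[n[0],n[1],1]; o=g["T"][:3,3]; return (o+v*(z-o[2])/v[2])[:2]
A=np.linspace(0,2*np.pi,60,endpoint=False)
def cyl(x,y,parts): return np.array([[x+r*np.cos(a),y+r*np.sin(a),z] for r,z in parts for a in A])
def locate(g,mask,parts,uv):
    """cylinder position whose outline has the mask's centroid"""
    c=cv2.moments(mask.astype(np.uint8),True); c=np.array([c["m10"],c["m01"]])/c["m00"]
    def f(p):
        m=cv2.moments(cv2.convexHull(proj(g,cyl(*p,parts)).astype(np.float32))); return np.array([m["m10"],m["m01"]])/m["m00"]-c
    p=least_squares(f,ground(g,uv,10),x_scale=10,diff_step=1e-3).x
    a=cv2.contourArea(cv2.convexHull(proj(g,cyl(*p,parts)).astype(np.float32)))
    return p,mask.sum()/a
def blob(m,uv,r=60):
    n,l,s,c=cv2.connectedComponentsWithStats(m.astype(np.uint8))
    k=min([i for i in range(1,n) if s[i,4]>25],key=lambda i:np.hypot(*(c[i]-uv))); return l==k
def discs(which=("scene","top")):
    for n in which:
        g=get_image(n); b,gr,r=[g["color"][:,:,i].astype(int) for i in range(3)]
        yield n,g,b,gr,r
def go(x,y,z):
    s=read_state(); Rm=R.from_rotvec(s["tcp_rot"]).as_matrix()
    print("pos",s["position"].round(1),"tool x axis",Rm[:,0].round(3),"z",Rm[:,2].round(3),"delta cm",(Rm.T@(np.array([x,y,z])-s["position"])/10).round(2))
E
python3 - <<'E'
from h import *
uv={"scene":dict(oat=(372,268),che=(285,169),keep=(290,216),lid=(228,168),mug=(362,310),jar=(222,137)),"top":dict(oat=(170,256),che=(362,271),keep=(278,232),lid=(386,208),mug=(114,205),jar=(455,226))}
for n,g,b,gr,r in discs():
    sat=r-b; 
    for k,parts in dict(oat=[(26,0),(26,16)],che=[(21,0),(21,18)]).items():
        print(n,k,*locate(g,blob(sat>40,uv[n][k]),parts,uv[n][k]))
    for k in("mug","jar"): print(n,k,ground(g,uv[n][k],40))
    for k in("keep","lid"): print(n,k,ground(g,uv[n][k],8 if k=="keep" else 42))
    if n=="top": c=cv2.resize(g["color"][170:290,230:430],None,fx=4,fy=4,interpolation=cv2.INTER_CUBIC)
    else: c=cv2.resize(g["color"][145:245,195:335],None,fx=5,fy=5,interpolation=cv2.INTER_CUBIC)
    cv2.imwrite(f"pics/{n}c.png",cv2.convertScaleAbs(c,alpha=1.6))
E
```

```text
scene oat [466.66126367 297.98478623] 0.5832495388522903
scene che [ 431.96199315 -250.02310322] 0.4505809845796071
scene mug [601.26805029 441.58979292]
scene jar [ 556.43029731 -492.07976715]
scene keep [549.06659485   6.13847354]
scene lid [ 624.58309593 -274.10497562]
top oat [472.45219776 302.98706433] 0.8420099637797912
top che [ 558.81963855 -488.07131875] 0.18142072476395685
top mug [610.91367758 460.32753739]
top jar [ 567.25124612 -499.09211335]
top keep [546.2684772  -4.0836157]
top lid [ 615.06765701 -308.19526218]
```

View pics/topc.png

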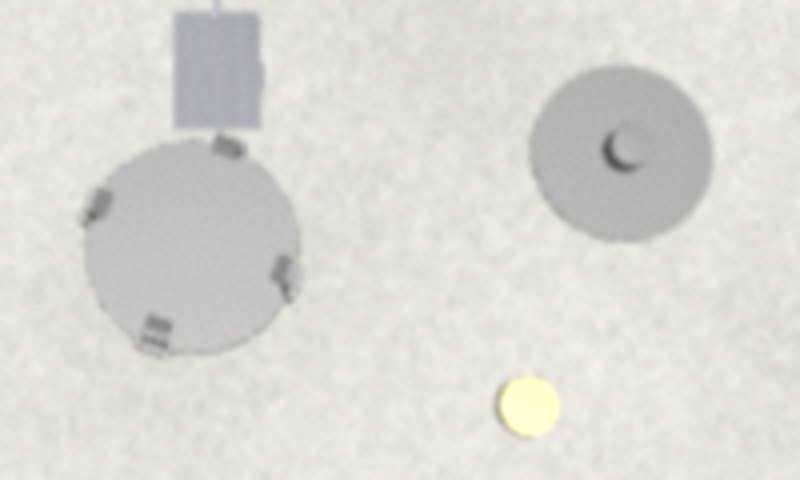

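View pics/scenec.png

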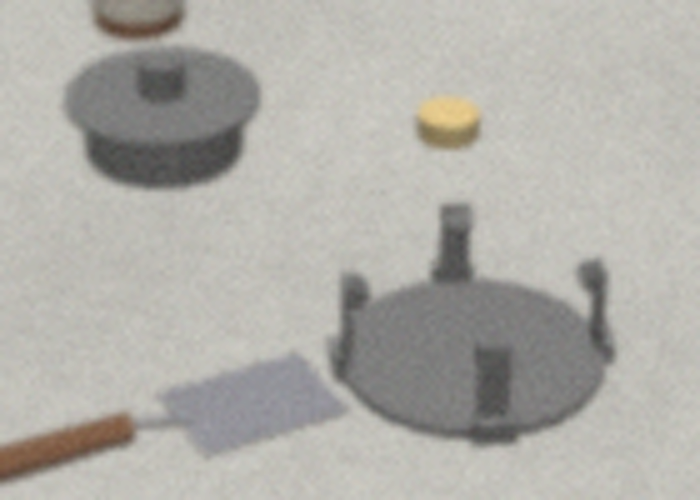

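The top crop shows the plate centred near (278,231.7) and the lid's top plate near (385.4,208.5), both in full-picture pixels. The scene crop shows the plate with four clips, the nearest clip hiding part of the plate. The spatula blade is beside it, and the lid stands upright. I'll refine these with a circle-edge fit.

```bash
cat >> h.py <<'E'
from scipy.ndimage import map_coordinates, gaussian_filter
from scipy.optimize import minimize
def ring(g,img,x,y,r,z,d=3.):
    v=[map_coordinates(img,proj(g,cyl(x,y,[(q,z)]))[:,::-1].T,order=1,mode="nearest") for q in(r-d,r+d)]
    return np.clip(v[1]-v[0],-30,30).mean()
def edge(gs,p0,r,z,sat,span=15):
    """circle (radius r, height z) where the step across the outline is strongest; sat: saturation in place of darkness"""
    im=[(-(g["color"][:,:,2].astype(float)-g["color"][:,:,0]) if sat else gaussian_filter(g["color"].astype(float).mean(2),.6)) for g in gs]
    f=lambda p:-sum(ring(g,i,p[0],p[1],r,z) for g,i in zip(gs,im))
    c=min(((p0[0]+a,p0[1]+b) for a in np.arange(-span,span+1,2.5) for b in np.arange(-span,span+1,2.5)),key=f)
    m=minimize(f,c,method="Nelder-Mead",options=dict(initial_simplex=[c,(c[0]+2,c[1]),(c[0],c[1]+2)])); return m.x.round(1),round(m.fun,1)
E
python3 - <<'E'
from h import *
gs=[get_image("scene"),get_image("top")]
for k,uv,r,z,s in(("oat",(170,256),26,16,1),("che",(362,271),21,18,1),("keep",(278,231.7),78,8,0),("lid",(385.4,208.5),64,42,0),("knob",(388,206.5),15,68,0)):
    p0=ground(gs[1],uv,z); print(k,p0.round(1),*[edge(q,p0,r,z,s) for q in([gs[0]],[gs[1]],gs)])
E
```

```text
oat [471.7 299.5] (array([472.6, 304.5]), np.float64(-24.4)) (array([471.7, 299.5]), np.float64(-30.0)) (array([472.6, 303.7]), np.float64(-54.0))
che [ 438.7 -241.2] (array([ 438.7, -238.4]), np.float64(-22.0)) (array([ 438.4, -240. ]), np.float64(-26.1)) (array([ 438.3, -239.8]), np.float64(-47.7))
keep [547.1  -4.1] (array([553.6,   6.2]), np.float64(-15.9)) (array([548.4,  -2.4]), np.float64(-13.3)) (array([551.9,   2.5]), np.float64(-21.0))
lid [ 613.6 -306.5] (array([ 618. , -297.4]), np.float64(-11.6)) (array([ 615.5, -304.7]), np.float64(-20.1)) (array([ 615.5, -304.1]), np.float64(-30.0))
knob [ 613.8 -306.6] (array([ 598.3, -296.6]), np.float64(-4.2)) (array([ 609.9, -297.7]), np.float64(-15.8)) (array([ 609.6, -297.9]), np.float64(-17.9))
```

```bash
cat >> h.py <<'E'
def hullpts(g,x,y,parts,dr,dz=0):
    h=cv2.convexHull(proj(g,cyl(x,y,[(r+dr,z) for r,z in parts])).astype(np.float32)).reshape(-1,2)
    h=np.vstack([h,h[:1]]); s=np.r_[0,np.cumsum(np.hypot(*np.diff(h,axis=0).T))]; t=np.linspace(0,s[-1],120,endpoint=False)
    return np.c_[np.interp(t,s,h[:,0]),np.interp(t,s,h[:,1])]
def sil(gs,p0,parts,mode,span=12,d=1.2):
    """position whose projected silhouette has the strongest step, 1.2 px either side"""
    def im(g):
        c=g["color"].astype(float)
        return gaussian_filter(-(c[:,:,2]-c[:,:,0]) if mode else c.mean(2),.6)
    I=[im(g) for g in gs]
    def one(g,i,p):
        h=hullpts(g,*p,parts,0); t=np.roll(h,-1,0)-np.roll(h,1,0); n=np.c_[t[:,1],-t[:,0]]/np.hypot(*t.T)[:,None]
        if ((h-h.mean(0))*n).sum()<0: n=-n
        a,b=[map_coordinates(i,(h+k*n)[:,::-1].T,order=1,mode="nearest") for k in(-d,d)]
        return np.clip(b-a,-40,40 if not mode else 200).mean()
    f=lambda p:-sum(one(g,i,p) for g,i in zip(gs,I))
    c=min(((p0[0]+a,p0[1]+b) for a in np.arange(-span,span+1,2.) for b in np.arange(-span,span+1,2.)),key=f)
    m=minimize(f,c,method="Nelder-Mead",options=dict(initial_simplex=[c,(c[0]+2,c[1]),(c[0],c[1]+2)])); return m.x.round(1),round(float(m.fun),1)
E
python3 - <<'E'
from h import *
gs=[get_image("scene"),get_image("top")]
for k,p0,P,s in(("oat",(472,302),[(26,0),(26,16)],1),("che",(438,-240),[(21,0),(21,18)],1),("keep",(549,0),[(78,0),(78,8)],0),("lid",(615,-304),[(64,38),(64,42)],0)):
    print(k,*[sil(q,p0,P,s) for q in([gs[0]],[gs[1]],gs)])
E
```

```text
oat (array([471.4, 302.6]), -22.5) (array([472.8, 303.1]), -38.9) (array([472.6, 303.1]), -61.0)
che (array([ 437.9, -240.2]), -26.1) (array([ 439. , -241.7]), -23.8) (array([ 438.3, -241.1]), -49.3)
keep (array([548.9,  -1.5]), -26.1) (array([548.9,  -2.5]), -14.9) (array([548.9,  -1.9]), -40.9)
lid (array([ 617.5, -298.5]), -16.4) (array([ 615.8, -305.2]), -22.2) (array([ 616. , -303.9]), -35.6)
```

```bash
python3 -m crank '{"moves":[{"delta_pos":[0,0,2],"yaw":-1},{"delta_pos":[0,0,2],"yaw":-1},{"delta_pos":[0,0,2],"yaw":-1},{"delta_pos":[0,0,0],"yaw":0}]}' 1 40; python3 -c "
from h import *
go(472.6,303.1,60)"
```

```text
t: 0.9
position: [296.7, 660.5, 169.7]
tcp_rot: [-0.006, -3.14, 0.004]
wrist_force: [-0.0, 0.7, 0.4]
finger_gap: 85.4
gripper_force: 0.0
pos [296.7 660.5 169.7] tool x axis [-1.     0.004  0.001] z [-0.001 -0.003 -1.   ] delta cm [-17.75 -35.63  11.04]
```

```bash
python3 -m crank '{"moves":[{"delta_pos":[-2.2,-4.5,1],"yaw":0},{"delta_pos":[-2.2,-4.5,1],"yaw":0},{"delta_pos":[-2.2,-4.5,1],"yaw":0},{"delta_pos":[-2.2,-4.5,1],"yaw":0},{"delta_pos":[-2.2,-4.5,1],"yaw":0}]}' 0.9; python3 -m crank '{"moves":[{"delta_pos":[-2.2,-4.5,1.5],"yaw":0},{"delta_pos":[-2.2,-4.5,1.5],"yaw":0},{"delta_pos":[-2.2,-4.2,2],"yaw":0},{"delta_pos":[0,0,0],"yaw":0},{"delta_pos":[0,0,0],"yaw":0}]}'; python3 -c "
from h import *
go(472.6,303.1,1)"
```

```text
t: 1.52
position: [407.4, 435.4, 122.3]
tcp_rot: [0.011, 3.14, 0.002]
wrist_force: [0.4, 0.1, 0.7]
finger_gap: 77.1
gripper_force: 0.0
t: 2.15
position: [472.3, 304.9, 72.1]
tcp_rot: [0.008, 3.14, 0.002]
wrist_force: [-0.1, 0.7, -0.1]
finger_gap: 76.8
gripper_force: 0.0
pos [472.3 304.9  72.1] tool x axis [-1.     0.005 -0.001] z [ 0.001  0.001 -1.   ] delta cm [-0.02 -0.19  7.11]
```

```bash
python3 -m crank '{"moves":[{"delta_pos":[0,-0.15,3],"yaw":0},{"delta_pos":[0,0,3],"yaw":0},{"delta_pos":[0,0,1],"yaw":0},{"delta_pos":[0,0,0],"yaw":0}]}'; python3 -m crank '{"moves":[{"delta_pos":[0,0,0],"yaw":0},{"delta_pos":[0,0,0],"yaw":0},{"delta_pos":[0,0,0],"yaw":0},{"delta_pos":[0,0,0],"yaw":0}]}' 0.3 30; python3 -c "
from h import *
go(472.6,303.1,1)
cv2.imwrite('pics/s1.png',get_image('scene')['color'])"
```

```text
t: 2.65
position: [471.4, 303.5, 1.4]
tcp_rot: [-0.003, -3.141, -0.0]
wrist_force: [-0.8, -0.4, 0.1]
finger_gap: 77.2
gripper_force: 0.0
t: 3.15
position: [472.3, 303.0, 2.6]
tcp_rot: [0.005, 3.14, 0.002]
wrist_force: [-0.3, 0.1, 5.7]
finger_gap: 50.8
gripper_force: 30.2
pos [472.3 303.    2.6] tool x axis [-1.     0.003 -0.002] z [ 0.002  0.001 -1.   ] delta cm [-0.03  0.01  0.16]
```

```bash
python3 -m crank '{"moves":[{"delta_pos":[0,0,-3],"yaw":0},{"delta_pos":[0,0,-4],"yaw":0},{"delta_pos":[-1.2,-5,-2],"yaw":0},{"delta_pos":[-1.2,-5,-1],"yaw":0},{"delta_pos":[-1.2,-5,0],"yaw":0}]}' - 40; python3 -m crank '{"moves":[{"delta_pos":[-1.2,-5,0],"yaw":0},{"delta_pos":[-1.2,-5,0],"yaw":0},{"delta_pos":[-1.2,-4,0],"yaw":0},{"delta_pos":[-0.5,-1.5,0],"yaw":0},{"delta_pos":[0,0,0],"yaw":0}]}';python3 -m crank '{"moves":[{"delta_pos":[0,0,0],"yaw":0}]}'; python3 -c "
from h import *
go(548.9,-1.9,11)
g=get_image('scene');cv2.imwrite('pics/s2.png',cv2.resize(g['color'][60:260,190:400],None,fx=2.8,fy=2.8))"
```

```text
t: 3.82
position: [508.4, 151.1, 103.2]
tcp_rot: [0.005, 3.138, 0.001]
wrist_force: [0.7, -0.9, -0.7]
finger_gap: 50.3
gripper_force: 41.7
t: 4.45
position: [548.2, -3.4, 101.8]
tcp_rot: [0.008, 3.141, 0.0]
wrist_force: [-0.1, -0.5, -0.6]
finger_gap: 50.2
gripper_force: 41.7
t: 4.58
position: [547.6, -1.0, 101.6]
tcp_rot: [0.001, 3.141, 0.001]
wrist_force: [0.1, 0.2, -0.3]
finger_gap: 50.2
gripper_force: 41.7
pos [547.6  -1.  101.6] tool x axis [-1.     0.001 -0.   ] z [ 0.     0.001 -1.   ] delta cm [-0.12 -0.1   9.06]
```

View pics/s2.png

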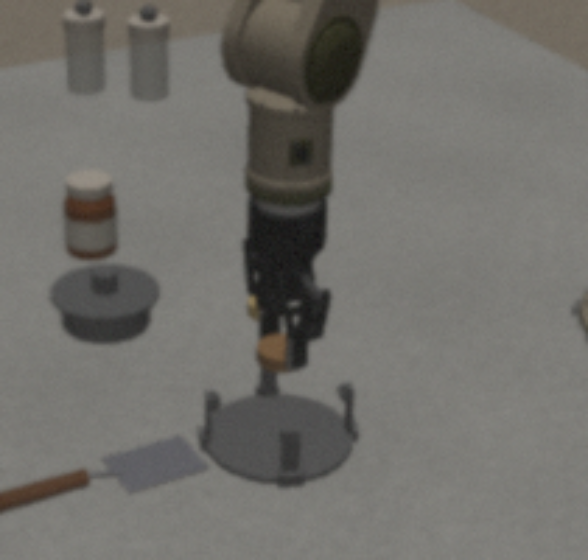

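The oatcake hangs level between the fingers, near (280,352) in the crop and above the plate at (280,435). Now I'll lower it and let go.

```bash
python3 -m crank '{"moves":[{"delta_pos":[-0.12,-0.1,3],"yaw":0},{"delta_pos":[0,0,4],"yaw":0},{"delta_pos":[0,0,1.5],"yaw":0},{"delta_pos":[0,0,0.4],"yaw":0},{"delta_pos":[0,0,0.1],"yaw":0}]}'; python3 -m crank '{"moves":[{"delta_pos":[0,0,0],"yaw":0},{"delta_pos":[0,0,0],"yaw":0}]}'
```

```text
t: 5.25
position: [549.4, -3.3, 11.9]
tcp_rot: [0.004, 3.141, 0.0]
wrist_force: [-0.2, 0.4, -0.7]
finger_gap: 50.7
gripper_force: 41.7
t: 5.5
position: [549.5, -3.9, 12.1]
tcp_rot: [0.005, 3.14, 0.0]
wrist_force: [-0.1, -0.3, -0.8]
finger_gap: 49.9
gripper_force: 41.7
```

```bash
python3 -m crank '{"moves":[{"delta_pos":[0,0.15,0.1],"yaw":0},{"delta_pos":[0,0,0.1],"yaw":0},{"delta_pos":[0,0,0],"yaw":0}]}'; python3 -m crank '{"moves":[{"delta_pos":[0,0,0],"yaw":0},{"delta_pos":[0,0,0],"yaw":0},{"delta_pos":[0,0,0],"yaw":0}]}' 0.8;python3 -m crank '{"moves":[{"delta_pos":[0,0,-3],"yaw":0},{"delta_pos":[0,0,-5],"yaw":0},{"delta_pos":[0,0,-3],"yaw":0},{"delta_pos":[4,-4,0],"yaw":0},{"delta_pos":[2,-5,0],"yaw":0}]}'
```

```text
t: 5.88
position: [549.4, -2.5, 10.7]
tcp_rot: [0.005, 3.14, -0.001]
wrist_force: [-2.5, -1.4, 17.8]
finger_gap: 49.9
gripper_force: 43.6
t: 6.25
position: [549.0, -2.2, 9.1]
tcp_rot: [-0.004, -3.141, -0.0]
wrist_force: [-0.2, 0.3, -0.0]
finger_gap: 68.7
gripper_force: 0.0
t: 6.88
position: [487.3, -92.1, 119.7]
tcp_rot: [-0.0, -3.141, -0.0]
wrist_force: [0.4, -0.8, 0.1]
finger_gap: 68.6
gripper_force: 0.0
```

```bash
python3 -m crank '{"moves":[{"delta_pos":[1,-5,1],"yaw":0},{"delta_pos":[1.5,-5,2],"yaw":0},{"delta_pos":[2.4,-4.9,2],"yaw":0},{"delta_pos":[0,0,0],"yaw":0},{"delta_pos":[0,0,0],"yaw":0}]}' 0.75
python3 - <<'E'
from h import *
gs=[get_image("scene"),get_image("top")]
go(438.3,-241.1,2)
for k,p0,P,s in(("oat",(549,-2),[(26,8),(26,24)],1),("keep",(549,0),[(78,0),(78,8)],0),("lid",(615,-304),[(64,38),(64,42)],0)):
    print(k,*[sil(q,p0,P,s) for q in([gs[0]],[gs[1]],gs)])
cv2.imwrite("pics/s3.png",np.hstack([cv2.resize(g['color'][a:a+130,b:b+130],(400,400)) for g,a,b in((gs[0],140,210),(gs[1],165,230))]))
E
```

```text
t: 7.5
position: [439.5, -240.7, 69.2]
tcp_rot: [-0.005, -3.142, -0.001]
wrist_force: [0.1, 0.4, 0.4]
finger_gap: 63.9
gripper_force: 0.0
pos [ 440.3 -239.9   69.6] tool x axis [-1.     0.001 -0.001] z [ 0.001  0.    -1.   ] delta cm [ 0.21 -0.13  6.76]
oat (array([548.5,  -3.2]), -23.0) (array([550.4,  -4.3]), -46.7) (array([549.9,  -4. ]), -68.7)
keep (array([549.1,  -1.6]), -26.4) (array([548.9,  -2.5]), -15.7) (array([548.9,  -2. ]), -42.0)
lid (array([ 617.7, -298.6]), -16.4) (array([ 615.8, -305.3]), -23.6) (array([ 616. , -304.2]), -37.1)
```

View pics/s3.png

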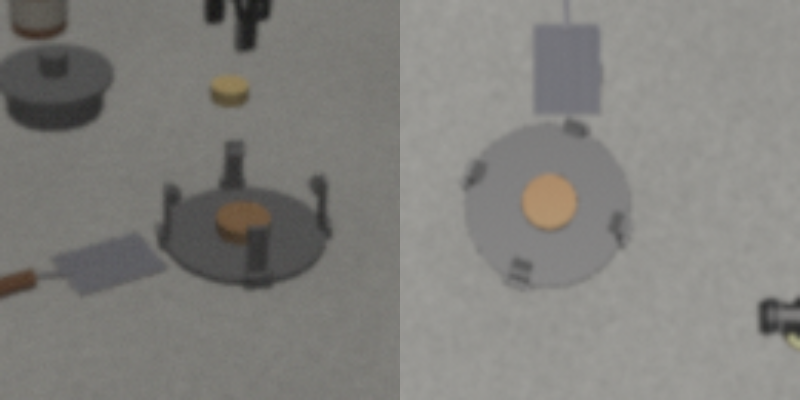

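The oatcake lies flat in the middle of the plate, at (243,222) in the left half and (549,201) in the right half, within about 2 mm. Next is the cheese.

```bash
python3 -m crank '{"moves":[{"delta_pos":[0.15,-0.1,3],"yaw":0},{"delta_pos":[0,0,2.7],"yaw":0},{"delta_pos":[0,0,0.8],"yaw":0},{"delta_pos":[0,0,0],"yaw":0}]}'; python3 -m crank '{"moves":[{"delta_pos":[0,0,0],"yaw":0},{"delta_pos":[0,0,0],"yaw":0},{"delta_pos":[0,0,0],"yaw":0},{"delta_pos":[0,0,0],"yaw":0}]}' 0.3 40
```

```text
t: 8.1
position: [438.3, -241.1, 4.4]
tcp_rot: [-0.002, -3.141, -0.0]
wrist_force: [0.6, -1.1, -0.0]
finger_gap: 64.1
gripper_force: 0.0
t: 8.6
position: [438.4, -242.0, 5.5]
tcp_rot: [0.005, 3.14, -0.001]
wrist_force: [-0.4, 1.0, 6.6]
finger_gap: 40.0
gripper_force: 39.5
```

```bash
python3 -m crank '{"moves":[{"delta_pos":[0,0,-3],"yaw":0},{"delta_pos":[0,0,-4],"yaw":0},{"delta_pos":[-2,4.5,-3],"yaw":0},{"delta_pos":[-2.2,4.7,-1],"yaw":0},{"delta_pos":[-2.2,4.7,0],"yaw":0}]}'; python3 -m crank '{"moves":[{"delta_pos":[-2.2,4.7,0],"yaw":0},{"delta_pos":[-1.8,3.8,0],"yaw":0},{"delta_pos":[-0.7,1.4,0],"yaw":0},{"delta_pos":[0,0,0],"yaw":0},{"delta_pos":[0,0,0],"yaw":0}]}'; python3 -c "
from h import *
go(549.3,-3,31)"
```

```text
t: 9.22
position: [503.5, -102.4, 116.4]
tcp_rot: [0.007, 3.138, -0.001]
wrist_force: [0.7, -0.7, -0.7]
finger_gap: 40.1
gripper_force: 40.5
t: 9.85
position: [548.8, -6.1, 114.4]
tcp_rot: [-0.008, -3.141, 0.002]
wrist_force: [0.2, -0.5, -0.1]
finger_gap: 40.2
gripper_force: 40.5
pos [548.8  -6.1 114.4] tool x axis [-1.     0.005  0.001] z [-0.001 -0.001 -1.   ] delta cm [-0.06  0.32  8.34]
```

```bash
python3 -m crank '{"moves":[{"delta_pos":[0,0.25,3],"yaw":0},{"delta_pos":[0,0,3],"yaw":0},{"delta_pos":[0,0,1.8],"yaw":0},{"delta_pos":[0,0,0.4],"yaw":0},{"delta_pos":[0,0,0],"yaw":0}]}'; python3 -m crank '{"moves":[{"delta_pos":[0,0,0],"yaw":0}]}'
```

```text
t: 10.48
position: [549.4, -2.7, 32.5]
tcp_rot: [-0.007, -3.141, 0.001]
wrist_force: [-0.2, 0.1, -0.8]
finger_gap: 40.3
gripper_force: 40.5
t: 10.6
position: [550.0, -2.2, 33.1]
tcp_rot: [0.006, 3.14, -0.0]
wrist_force: [0.4, -0.3, -0.0]
finger_gap: 40.1
gripper_force: 40.5
```

```bash
python3 -m crank '{"moves":[{"delta_pos":[0,0,0.15],"yaw":0},{"delta_pos":[0,0,0.1],"yaw":0},{"delta_pos":[0,0,0],"yaw":0}]}'; python3 -m crank '{"moves":[{"delta_pos":[0,0,0.1],"yaw":0},{"delta_pos":[0,0,0],"yaw":0}]}'
```

```text
t: 10.98
position: [549.6, -1.7, 29.9]
tcp_rot: [0.004, 3.141, -0.0]
wrist_force: [0.0, -0.3, 0.3]
finger_gap: 40.3
gripper_force: 40.5
t: 11.22
position: [549.7, -1.7, 29.5]
tcp_rot: [0.004, 3.141, -0.0]
wrist_force: [-2.8, 0.7, 10.6]
finger_gap: 40.3
gripper_force: 41.8
```

```bash
python3 -m crank '{"moves":[{"delta_pos":[0,0,0],"yaw":0},{"delta_pos":[0,0,0],"yaw":0},{"delta_pos":[0,0,0],"yaw":0}]}' 0.7; python3 -m crank '{"moves":[{"delta_pos":[0,0,-3],"yaw":0},{"delta_pos":[0,0,-5],"yaw":0},{"delta_pos":[0,0,-4],"yaw":0},{"delta_pos":[-1,-5,-1],"yaw":0},{"delta_pos":[-1,-6,0],"yaw":0}]}';python3 -m crank '{"moves":[{"delta_pos":[-1,-5.5,0],"yaw":0},{"delta_pos":[-1,-5,0],"yaw":0},{"delta_pos":[0,0,0],"yaw":0}]}'
python3 - <<'E'
from h import *
gs=[get_image("scene"),get_image("top")]
go(616,-304,100)
for k,p0,P,s in(("che",(549,-3),[(21,24),(21,42)],1),("stack",(549,-3),[(21,24),(21,42),(26,8),(26,24)],1),("lid",(615,-304),[(64,38),(64,42)],0)):
    print(k,*[sil(q,p0,P,s) for q in([gs[0]],[gs[1]],gs)])
cv2.imwrite("pics/s4.png",np.hstack([cv2.resize(g['color'][a:a+w,b:b+w],(400,400)) for g,a,b,w in((gs[0],125,200,120),(gs[1],165,230,190))]))
E
```

```text
t: 11.6
position: [549.6, -1.7, 28.7]
tcp_rot: [-0.004, -3.141, 0.0]
wrist_force: [-0.4, -0.2, -0.1]
finger_gap: 59.9
gripper_force: 0.0
t: 12.22
position: [570.4, -111.9, 160.3]
tcp_rot: [-0.0, 3.139, 0.0]
wrist_force: [0.8, 0.4, -0.5]
finger_gap: 60.0
gripper_force: 0.0
t: 12.6
position: [588.5, -222.3, 158.2]
tcp_rot: [-0.016, -3.141, 0.003]
wrist_force: [0.1, 0.9, 0.4]
finger_gap: 59.9
gripper_force: 0.0
pos [ 588.6 -217.   158.4] tool x axis [-1.     0.004  0.001] z [-0.001  0.001 -1.   ] delta cm [-2.78 -8.69  5.83]
che (array([550.1,  -1.3]), -23.3) (array([546.7,  -9.4]), -19.6) (array([547.8,   0.6]), -37.2)
stack (array([548.8,  -2.7]), -24.0) (array([550.6,  -4.2]), -39.5) (array([549.9,  -3.8]), -62.0)
lid (array([ 617.7, -298.4]), -16.5) (array([ 615.8, -304. ]), -9.6) (array([ 616.7, -301.8]), -24.6)
```

View pics/s4.png

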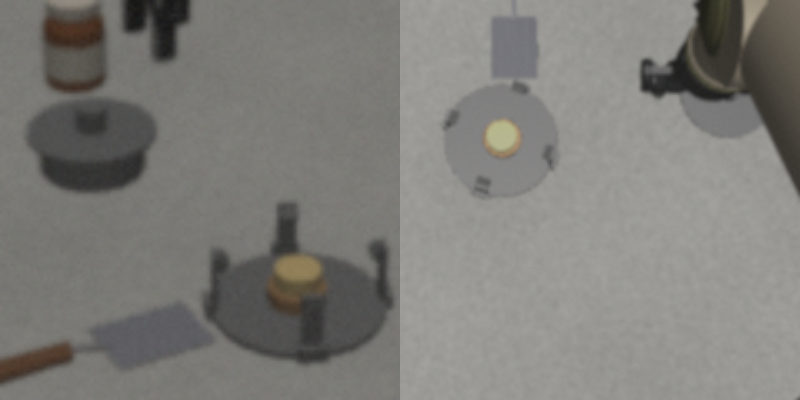

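The cheese sits flat and centred on the oatcake, at (298,272) in the left half and (502,137) in the right half. In the left half the lid's top plate spans columns 27 to 157. I'll check the lid's position against the pixels.

Run:
```python
from h import *
g=get_image("scene")
for p in((616,-304.5),(617.7,-298.5)):
    for r,z in((64,40),(52,0),(15,68)):
        q=(proj(g,cyl(*p,[(r,z)]))-[200,125])*400/120; print(p,r,z,q.min(0).round(),q.max(0).round())
print(sil([g],(616,-303),[(64,38),(64,42),(52,0),(15,68)],0), sil([g],(616,-303),[(64,38),(64,42),(52,0)],0))
```

```text
(616, -304.5) 64 40 [24. 98.] [155. 162.]
(616, -304.5) 52 0 [ 38. 138.] [143. 192.]
(616, -304.5) 15 68 [73. 97.] [104. 112.]
(617.7, -298.5) 64 40 [ 25. 101.] [156. 166.]
(617.7, -298.5) 52 0 [ 39. 141.] [144. 195.]
(617.7, -298.5) 15 68 [ 74. 100.] [105. 115.]
(array([ 615.9, -302.5]), -32.4) (array([ 615.9, -302.5]), -32.4)
```

```bash
python3 -m crank '{"moves":[{"delta_pos":[-1.3,-4.3,2],"yaw":0},{"delta_pos":[-1.4,-4.3,2],"yaw":0},{"delta_pos":[0,0,2],"yaw":0},{"delta_pos":[0,0,0],"yaw":0},{"delta_pos":[0,0,0],"yaw":0}]}'; python3 -c "
from h import *
go(615.9,-303.5,46)"
```

```text
t: 13.38
position: [616.2, -300.7, 99.5]
tcp_rot: [0.0, 3.141, 0.001]
wrist_force: [0.2, -1.1, 1.1]
finger_gap: 60.2
gripper_force: 0.0
pos [ 616.2 -300.7   99.5] tool x axis [-1.  0. -0.] z [ 0.     0.001 -1.   ] delta cm [ 0.04 -0.28  5.35]
```

```bash
python3 -m crank '{"moves":[{"delta_pos":[0,-0.25,2],"yaw":0},{"delta_pos":[0,0,2.3],"yaw":0},{"delta_pos":[0,0,0.8],"yaw":0},{"delta_pos":[0,0,0],"yaw":0}]}'; python3 -m crank '{"moves":[{"delta_pos":[0,0,0],"yaw":0},{"delta_pos":[0,0,0],"yaw":0},{"delta_pos":[0,0,0],"yaw":0},{"delta_pos":[0,0,0],"yaw":0},{"delta_pos":[0,0,0],"yaw":0}]}' 0.1 100
```

```text
t: 13.88
position: [615.6, -305.0, 47.3]
tcp_rot: [-0.004, -3.141, -0.001]
wrist_force: [-0.4, -0.0, 0.3]
finger_gap: 59.4
gripper_force: 0.0
t: 14.5
position: [616.3, -305.6, 49.2]
tcp_rot: [0.005, 3.14, -0.001]
wrist_force: [-0.9, 0.2, 5.3]
finger_gap: 26.8
gripper_force: 98.1
```

```bash
python3 -m crank '{"moves":[{"delta_pos":[0,0,-1.5],"yaw":0},{"delta_pos":[0,0,-3],"yaw":0},{"delta_pos":[0,0,-3],"yaw":0},{"delta_pos":[0.5,3,-1.5],"yaw":0},{"delta_pos":[1,4.5,0],"yaw":0}]}' - 110; python3 -m crank '{"moves":[{"delta_pos":[1,4.5,0],"yaw":0},{"delta_pos":[1,4.5,0],"yaw":0},{"delta_pos":[1,4.5,0],"yaw":0},{"delta_pos":[1,4.5,0],"yaw":0},{"delta_pos":[0.7,3,0],"yaw":0}]}'; python3 -m crank '{"moves":[{"delta_pos":[0.4,1.6,0],"yaw":0},{"delta_pos":[0,0,0],"yaw":0},{"delta_pos":[0,0,0],"yaw":0},{"delta_pos":[0,0,0],"yaw":0}]}';python3 - <<'E'
from h import *
gs=[get_image("scene"),get_image("top")]
go(549,-2.2,74)
p=read_state()["position"]; z=p[2]-49.2
for P in([(64,z+38),(64,z+42)],[(64,z+38),(64,z+42),(52,z)]): print(sil([gs[0]],p[:2],P,0),sil([gs[1]],p[:2],P,0))
cv2.imwrite("pics/s5.png",np.hstack([cv2.resize(g['color'][a:a+w,b:b+w],(400,400)) for g,a,b,w in((gs[0],125,220,120),(gs[1],165,210,120))]))
E
```

```text
t: 15.12
position: [601.4, -230.3, 139.9]
tcp_rot: [0.008, 3.138, -0.002]
wrist_force: [0.5, 1.7, -1.7]
finger_gap: 26.9
gripper_force: 108.6
t: 15.75
position: [553.4, -17.0, 138.5]
tcp_rot: [0.0, 3.141, 0.001]
wrist_force: [0.9, 0.3, -2.0]
finger_gap: 26.1
gripper_force: 108.6
t: 16.25
position: [550.8, -5.8, 137.7]
tcp_rot: [-0.008, -3.142, 0.001]
wrist_force: [0.4, -1.8, -3.4]
finger_gap: 26.6
gripper_force: 108.6
pos [550.7  -5.4 137.6] tool x axis [-1.     0.005  0.   ] z [-0. -0. -1.] delta cm [0.17 0.32 6.36]
(array([552.4,  -2.4]), -12.7) (array([539.5,   5.7]), -6.8)
(array([549.8,  -7.3]), -27.7) (array([539.5,   5.7]), -6.8)
```

View pics/s5.png

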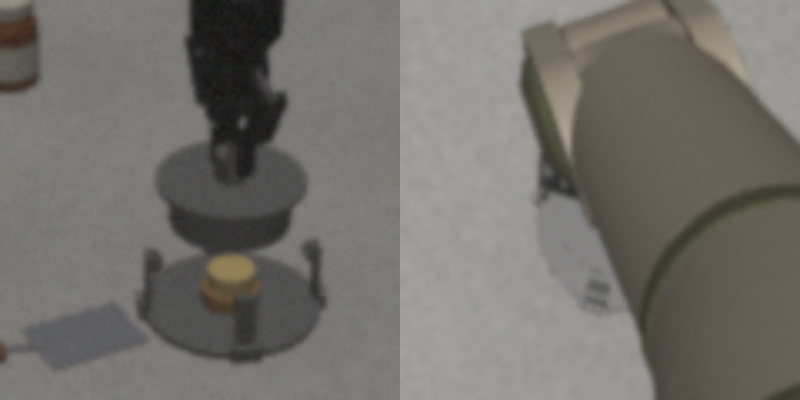

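The lid hangs level at (231,185), above the intact stack at (231,280). I'll centre it and lower it.

```bash
python3 -m crank '{"moves":[{"delta_pos":[0.13,0.3,2],"yaw":0},{"delta_pos":[0,0,2],"yaw":0},{"delta_pos":[0,0,1.5],"yaw":0},{"delta_pos":[0,0,0.5],"yaw":0},{"delta_pos":[0,0,0],"yaw":0}]}'; python3 -m crank '{"moves":[{"delta_pos":[0,0,0],"yaw":0},{"delta_pos":[0,0,0],"yaw":0}]}';python3 - <<'E'
from h import *
g=get_image("scene")
go(549.3,-2,66)
p=read_state()["position"]; z=p[2]-49.2
print(sil([g],p[:2],[(64,z+38),(64,z+42),(52,z)],0))
E
```

```text
t: 16.98
position: [549.3, -1.4, 77.7]
tcp_rot: [-0.005, -3.141, 0.0]
wrist_force: [0.9, 0.3, -1.0]
finger_gap: 26.5
gripper_force: 108.6
t: 17.23
position: [549.6, -1.3, 78.3]
tcp_rot: [0.005, 3.141, 0.0]
wrist_force: [-0.0, -0.7, -2.4]
finger_gap: 26.5
gripper_force: 108.6
pos [549.6  -1.3  78.3] tool x axis [-1.     0.003 -0.001] z [ 0.001 -0.    -1.   ] delta cm [ 0.03 -0.07  1.23]
(array([547.8,  -3.4]), -16.7)
```

```bash
python3 -m crank '{"moves":[{"delta_pos":[0,0,0.5],"yaw":0},{"delta_pos":[0,0,0.3],"yaw":0},{"delta_pos":[0,0,0],"yaw":0}]}'; for i in 1; do python3 -m crank '{"moves":[{"delta_pos":[0,0,0.2],"yaw":0},{"delta_pos":[0,0,0],"yaw":0}]}'; python3 -m crank '{"moves":[{"delta_pos":[0,0,0.2],"yaw":0},{"delta_pos":[0,0,0],"yaw":0}]}'; done
```

```text
t: 17.65
position: [549.2, -1.2, 69.4]
tcp_rot: [-0.004, -3.141, -0.0]
wrist_force: [1.1, -0.3, -1.7]
finger_gap: 26.5
gripper_force: 108.4
t: 17.9
position: [549.5, -1.1, 67.9]
tcp_rot: [0.004, 3.141, 0.0]
wrist_force: [-1.2, 1.0, 1.6]
finger_gap: 26.6
gripper_force: 108.9
t: 18.15
position: [549.7, -1.2, 66.1]
tcp_rot: [0.005, 3.141, 0.0]
wrist_force: [-0.6, 1.0, 4.0]
finger_gap: 26.7
gripper_force: 109.0
```

Contact came at about 68, as predicted. Now I'll press.

```bash
python3 -m crank '{"moves":[{"delta_pos":[0,0,0.2],"yaw":0},{"delta_pos":[0,0,0],"yaw":0}]}'; python3 -m crank '{"moves":[{"delta_pos":[0,0,0.2],"yaw":0},{"delta_pos":[0,0,0],"yaw":0}]}';python3 -m crank '{"moves":[{"delta_pos":[0,0,0.2],"yaw":0},{"delta_pos":[0,0,0],"yaw":0}]}';python3 -m crank '{"moves":[{"delta_pos":[0,0,0.2],"yaw":0},{"delta_pos":[0,0,0],"yaw":0}]}'
```

```text
t: 18.4
position: [549.5, -1.2, 63.9]
tcp_rot: [0.004, 3.141, 0.0]
wrist_force: [-0.1, 1.0, 1.7]
finger_gap: 26.4
gripper_force: 108.7
t: 18.65
position: [548.8, -1.3, 61.1]
tcp_rot: [-0.005, -3.14, -0.0]
wrist_force: [2.5, 0.9, -9.0]
finger_gap: 26.6
gripper_force: 108.8
t: 18.9
position: [548.8, -1.3, 59.2]
tcp_rot: [-0.004, -3.14, 0.0]
wrist_force: [1.6, 0.1, -10.0]
finger_gap: 26.3
gripper_force: 108.8
t: 19.15
position: [549.4, -1.2, 57.8]
tcp_rot: [0.004, 3.141, 0.0]
wrist_force: [-0.4, 1.4, -3.1]
finger_gap: 26.1
gripper_force: 109.4
```

The clips snapped over the rim and are pulling the lid down. I'll keep pressing until it seats.

```bash
python3 -m crank '{"moves":[{"delta_pos":[0,0,0.15],"yaw":0},{"delta_pos":[0,0,0],"yaw":0}]}'; python3 -m crank '{"moves":[{"delta_pos":[0,0,0.1],"yaw":0},{"delta_pos":[0,0,0],"yaw":0}]}';python3 -m crank '{"moves":[{"delta_pos":[0,0,0],"yaw":0},{"delta_pos":[0,0,0],"yaw":0}]}'
```

```text
t: 19.4
position: [549.5, -1.3, 57.1]
tcp_rot: [0.004, 3.141, -0.0]
wrist_force: [-2.6, 0.3, 7.0]
finger_gap: 26.5
gripper_force: 111.1
t: 19.65
position: [549.5, -1.2, 57.1]
tcp_rot: [0.004, 3.14, -0.001]
wrist_force: [-4.4, 1.2, 19.0]
finger_gap: 26.5
gripper_force: 112.4
t: 19.9
position: [549.5, -1.2, 57.1]
tcp_rot: [0.005, 3.14, -0.001]
wrist_force: [-5.8, 0.2, 20.1]
finger_gap: 26.3
gripper_force: 112.4
```

```bash
python3 -m crank '{"moves":[{"delta_pos":[0,0,0.1],"yaw":0},{"delta_pos":[0,0,0],"yaw":0},{"delta_pos":[0,0,0],"yaw":0},{"delta_pos":[0,0,0],"yaw":0}]}'; python3 -c "
from h import *
g=get_image('scene');cv2.imwrite('pics/s6.png',cv2.resize(g['color'][120:260,190:400],None,fx=3,fy=3))"
```

```text
t: 20.4
position: [549.6, -1.3, 57.0]
tcp_rot: [0.004, 3.139, -0.001]
wrist_force: [-7.8, 1.0, 32.7]
finger_gap: 26.3
gripper_force: 113.9
```

View pics/s6.png

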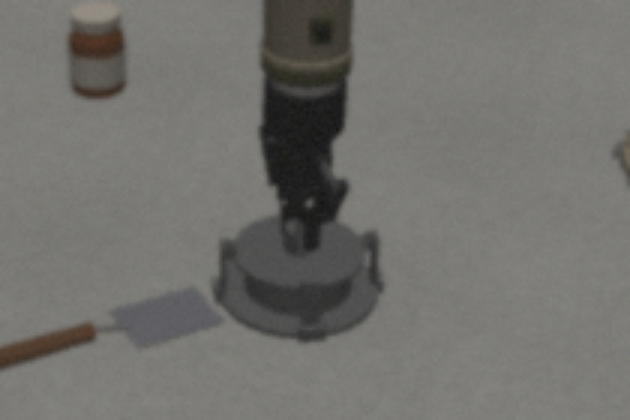

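The lid sits level inside the clips at (300,250), and the spatula and jar have not been disturbed. I'm still holding it down with about 33 N.

```bash
python3 -c "
from workcell import *
print(sign_off())"
```

```text
the job is handed in; nothing more can be done
None
```

The job is handed in: the oatcake and cheese are stacked centred on the plate, and the lid is snapped under all four clips, fully seated and still gripped and pressed down at about 33 N, at 20.4 s on the robot's clock, with the mug, jar and spatula left alone.

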